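Set the coffee grinder two clicks off the burrs

ROBOT

A 6-joint arm with a two-finger parallel gripper is mounted at the origin on a cart in front of the work surface, level with it; the furniture and walls round the work are solid. World frame = base frame: x ahead of the robot, y to its left, z up, the work surface at z = 0. Lengths are in m, angles in rad, forces in N, time in s.
With the tool pointing down it reaches from about 0.375 to 0.9 m from the base axis. Payload 3.1 kg.
Tool frame: the origin (TCP) lies midway between the tips of the shut fingers; the grasp point (between the pads) lies 19 mm behind it; z points along the fingers, y is the line along which they close (so a half turn about z gives the same grasp; the last joint's range is limited). The gripper opens to 85 mm and grips with 20 to 120 N. Pads are 22 mm wide; open, the fingers measure 114 mm over their backs; the gripper's body (76 mm by 85 mm) begins 54 mm behind the grasp point. The pads swing forward as they close: fully open they stand 13 mm farther back than shut.
Start: joints at [-1.323, 0.527, 1.433, -0, 1.181, -0.178], TCP at [0.258, -0.569, 0.231] pointing down, gripper open.
Joint ranges: [-3.08, 3.08], [-0.75, 2.2], [0.22, 2.44], [-1.43, 4.57], [0, 2.65], [-2.85, 2.85]. Speed limits (rad/s): [2.79, 2.79, 3.14, 3.14, 3.14, 3.14].

INTERFACE

Orientations are given as a unit quaternion [w, x, y, z].
In Python, from cell import manip gives the robot as it stands. The module is installed in compiled form; this text tells all that it offers.
- The arm moves only by the shell command python3 -m jog 'ROWS'. ROWS is a JSON object of lists of equal length, an entry for each row: "slide": the shift along the tool's x, y, z in cm, a list of three; "delta_rot": the turn, a rotation vector about the tool's x, y, z in rad, a list of three; "hand": the closure, from -1 (fully open) to 1 (shut). In form: {"slide": [[dx, dy, dz], ...], "delta_rot": [[rx, ry, rz], ...], "hand": [hand, ...]}. A call has exactly 5 rows; each row shifts and turns the commanded pose from where the row before left it, along the tool's axes as they then stand; what a row does not reach is not made up. A row lasts 1/8 s, in which the tool goes at most 62.5 mm and 10.7 degrees, less where a joint would pass 70% of its speed; a pose out of reach is approached as far as the arm can. A call with a gripper value outside its range is refused whole. The fingers move at their own pace and stop on an object; the grip force is fixed at half the most. Time passes only in rows, so rows that do not move let the fingers close, or fill a call up. It gives the time, the measured TCP pose, the force, the opening and the grip force at its end, in the units of the state.
- manip.read_state(): the state, without advancing time (a new reading comes with each control period).
- manip.grab_frame(name): name is "side" or "top" or "wrist"; returns the picture (384x512x3 uint8, blue, green, red); there is no depth.
- manip.camera_params(name): a dict with "fx", "fy", "cx", "cy" (pixels), "R" (3x3) and "t" (3): a world point X has camera coordinates R X + t; the wrist camera has in their place "T_tool_cam" (4x4, takes a point from camera to tool coordinates, whose origin is the TCP and whose axes are the flange's). Camera axes: x right, y down, z forward; pixel columns grow to the right and rows downward; lengths in m; the calibration is good to about 2 mm. The wrist camera is an equidistant fisheye: a pixel r from the principal point sees the ray r / f radians off the axis. A picture is of the moment at which its call begins: read the wrist's pose just before it. camera_params takes no time and is no camera call.
- manip.job_done(): hands the job in; it is judged then, once.
The state is a dict: "t": time; "joints": joint angles; "dq": joint speeds; "joint_efforts": joint torques, N m; "ee_pos": TCP position; "tcp_rot": TCP orientation; "contact_force": force on the tool from outside, world axes, zero at the start; "torque": the same for the moment, N m; "opening": finger opening in m; "gripper_force": force on a finger pad.
Only numpy, scipy, OpenCV 4.12 (cv2) and the standard library are available. Lean on these libraries where they do the work, as an engineer would, in place of code of your own. Each camera call takes 0.05 s, during which the arm holds its last target. There are 200 camera calls.

TASK

Set the coffee grinder, the larger of the two aluminium grinders: turn the adjusting ring on its top clockwise until the burrs touch and it will go no further, then back it off counter-clockwise by two clicks, so that the ring's nose points at the second dot (60 degrees from the stop), and let go. Leave the smaller spice grinder's setting as it is.

Things in the scene. Friction and masses are not known exactly. Their poses are not given: they have to be found in the camera images.
- coffee_grinder: The larger of two electric burr grinders of one shape: aluminium body, collar 124 mm across with its flat top at 152 mm, black foot 195 x 112 mm, steel cup under the chute at -x. Stands firm, does not shift. Origin: under the ring's axis, on the worktop; z up. Four brass dots on the collar mark the clicks.
- coffee_ring (a joint): Coffee grinder's ring, rad. 0 = burrs touch: hard stop, the ring's brass nose rests on the brass post. Grows counter-clockwise from above, to 2.0. One click is 30 degrees (0.524 rad); the dots lie 30, 60, 90, 120 degrees from the nose's place at the stop. No detent to feel: even friction of 0.1 N m, it stays where left. Starts at 0.55 to 1.3.
- coffee_grip (a point): On the ring's axis, half way up the upright oak fin across its top, 180 mm above the worktop; turns with the ring. Fin: 66 mm along x, 15 mm thick along y, top 15 mm above this point, foot (flat top of the black ring, 84 mm across) 14 mm below. The nose is at the -x end, 53 mm out. Nothing else stands at the fin's height within 90 mm.
- spice_nose (a point): Tip of the brass nose on the ring of the smaller spice grinder (collar 87 mm across, 145 mm tall over its fin, same shape as the coffee grinder); 37 mm from its ring's axis, 112 mm above the worktop. This ring must not be turned.

How it is judged:
By the outcome, as a careful person would: the job done as asked, in the order asked, and still so for the second after the job is handed in, with the robot touching nothing.
It also fails if it takes over 38 s, if anything falls off the work surface, if the arm or the gripper's body presses on something with over 40 N, if the wrist force passes 120 N, or if a joint passes its speed limit or range.

## Working session

There is one attempt and no reset: what is moved stays moved. The work goes in short steps, Python scripts to look and compute and a shell command to move; the robot and the scene stay as the last step left them, time stands still between calls to the robot, and variables do not carry over. Pictures are saved under pics/ and viewed, at most 10 in all, crops included, and the job is handed in when it is done.

```bash
mkdir -p pics
python3 - <<'E'
from cell import manip
import cv2,numpy as np
s=manip.read_state();print(s['t'],s['ee_pos'],s['tcp_rot'],s['opening'])
a=manip.grab_frame("top");b=manip.grab_frame("side")
cv2.imwrite('pics/top.png',a);cv2.imwrite('pics/side.png',b)
for n in("top","side"):print(manip.camera_params(n))
print(manip.camera_params("wrist"))
E
```

```text
0.0 [ 0.25800663 -0.56846434  0.23032595] [-1.09544540e-03  9.77424024e-01  2.11284351e-01 -3.24569865e-05] 0.08546725611645829
{'fx': 470.2456201287425, 'fy': 470.2456201287425, 'cx': 251.85518980947805, 'cy': 190.5643840267694, 'R': array([[ 8.94892229e-03, -9.99957340e-01,  2.28781823e-03],
       [-9.87428645e-01, -9.19782673e-03, -1.57797565e-01],
       [ 1.57811877e-01, -8.46939102e-04, -9.87468832e-01]]), 't': array([-0.00572507,  0.53645612,  0.95968026])}
{'fx': 383.1576323805318, 'fy': 383.1576323805318, 'cx': 250.02808439974484, 'cy': 187.2203653013747, 'R': array([[ 0.98752187, -0.15658604,  0.01677423],
       [-0.09075348, -0.65290022, -0.75198744],
       [ 0.12870263,  0.74108172, -0.65896397]]), 't': array([-0.52130394,  0.1490439 ,  0.89011586])}
{'fx': 297.3186396354542, 'fy': 297.3186396354542, 'cx': 252.38756881627265, 'cy': 192.13012996010923, 'T_tool_cam': array([[ 4.83559924e-04, -9.56735544e-01, -2.90958529e-01,
         7.30238824e-02],
       [ 9.99999872e-01,  4.19343275e-04,  2.83061802e-04,
         5.76737393e-04],
       [-1.48803785e-04, -2.90958628e-01,  9.56735624e-01,
        -1.41795083e-01],
       [ 0.00000000e+00,  0.00000000e+00,  0.00000000e+00,
         1.00000000e+00]])}
```

View pics/top.png

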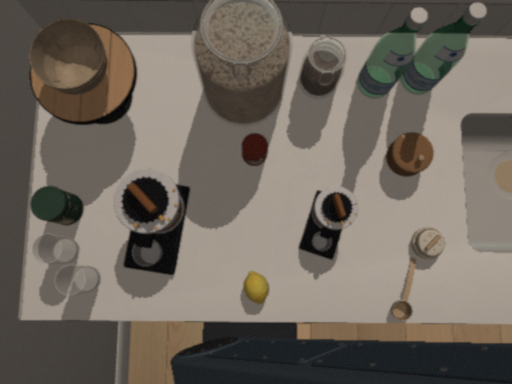

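View pics/side.png

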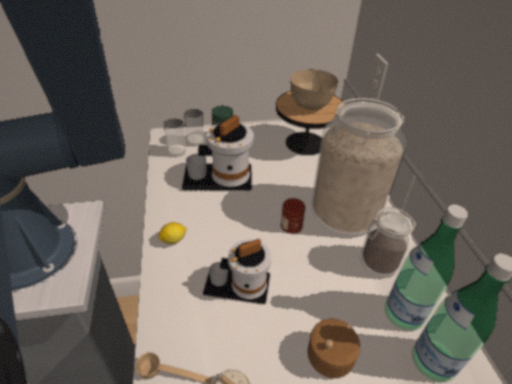

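The top view shows the coffee grinder's fin at about (143,200) and the spice grinder's at (340,207). In the side view they are at (229,130) and (250,248).

```bash
cat > h.py <<'E'
import numpy as np
from cell import manip
def ray(cam,u,v,z):
    c=manip.camera_params(cam);R=c['R'];o=-R.T@c['t']
    d=R.T@np.array([(u-c['cx'])/c['fx'],(v-c['cy'])/c['fy'],1]);return o+d*(z-o[2])/d[2]
E
python3 - <<'E'
from h import *
import cv2
a=cv2.imread('pics/top.png')
c=a[150:290,90:220];big=cv2.resize(c,None,fx=4,fy=4,interpolation=cv2.INTER_CUBIC)
c2=a[170:270,290:370];big2=cv2.resize(c2,None,fx=3.4,fy=3.4,interpolation=cv2.INTER_CUBIC)
o=np.zeros((560,800,3),np.uint8);o[:560,:520]=big;o[:340,520:792]=big2;cv2.imwrite('pics/c.png',o)
hsv=cv2.cvtColor(a,cv2.COLOR_BGR2HSV)
m=cv2.inRange(hsv,(3,110,50),(20,255,255));m[:,:120]=0;m[:170]=0;m[225:]=0;m[:,165:]=0
n,l,st,ce=cv2.connectedComponentsWithStats(m);i=1+st[1:,4].argmax();print(st[i],ce[i])
ys,xs=np.where(l==i);r=cv2.minAreaRect(np.c_[xs,ys].astype(np.float32));print(r)
P=[ray('top',*p,0.19) for p in cv2.boxPoints(r)];print(np.round(P,4),np.mean(P,0))
E
```

```text
[128 183  28  29 310] [141.67096774 197.08709677]
((141.59727478027344, 196.95701599121094), (34.77717971801758, 9.013814926147461), 47.72631072998047)
[[0.5171 0.2267 0.19  ]
 [0.5284 0.2152 0.19  ]
 [0.4817 0.1707 0.19  ]
 [0.4706 0.1823 0.19  ]] [0.49946664 0.19873857 0.19      ]
```

View pics/c.png

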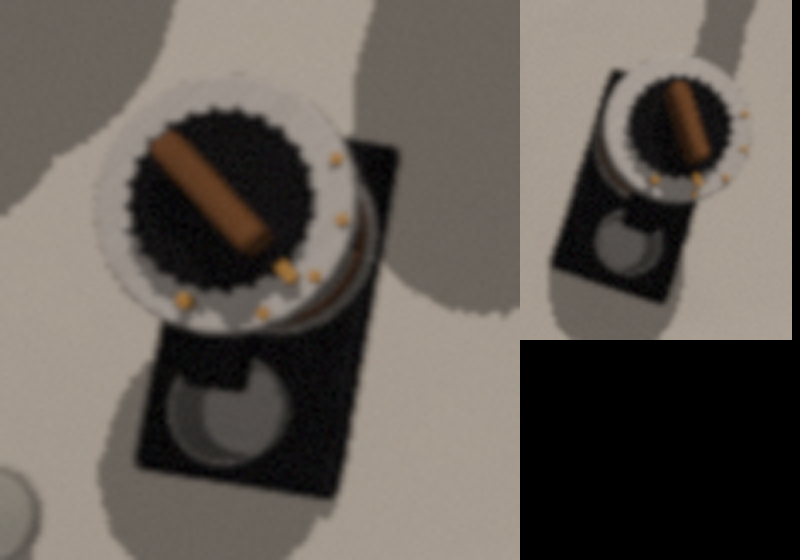

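The crop shows the coffee post at (185,300), the dots at (263,313), (315,275), (342,220) and (336,158), and the nose at (285,270). That puts the ring about 52° from the stop. I'll move above it now.

```bash
python3 -m jog '{"slide":[[4.1,-4.6,0],[4.1,-4.6,0],[4.1,-4.6,0],[4.1,-4.6,0],[4.1,-4.6,0]],"delta_rot":[[0,0,0],[0,0,0],[0,0,0],[0,0,0],[0,0,0]],"hand":[-1,-1,-1,-1,-1]}'
python3 -m jog '{"slide":[[4.1,-4.6,0],[4.1,-4.6,0],[4.1,-4.6,0],[4.1,-4.6,0],[4.1,-4.6,0]],"delta_rot":[[0,0,0],[0,0,0],[0,0,0],[0,0,0],[0,0,0]],"hand":[-1,-1,-1,-1,-1]}'
python3 - <<'E'
from h import *
import cv2
A=[90,150]
P=[ray('top',90+u/4,150+v/4,z)[:2] for u,v,z in[(263,313,.153),(315,275,.153),(342,220,.153),(336,158,.153),(185,300,.16),(285,270,.16)]]
P=np.array(P);print(P.round(4))
from scipy.optimize import least_squares
# dots: radius, centre, angle0, 30deg steps
f=lambda p:np.ravel([p[:2]+p[2]*np.array([np.cos(p[3]+k*np.pi/6),np.sin(p[3]+k*np.pi/6)])-P[k-1] for k in(1,2,3,4)])
r=least_squares(f,[.5,.2,.057,-3]);print(r.x,np.degrees(r.x[3]),r.fun.round(4))
c=r.x[:2]
for q in P[4:]:print(np.degrees(np.arctan2(*(q-c)[::-1])),np.hypot(*(q-c)))
E
```

```text
t: 0.72
ee_pos: [0.35, -0.273, 0.2311]
tcp_rot: [-0.0, 0.978, 0.211, 0.0]
contact_force: [1.3, 0.3, 0.2]
opening: 0.0856
gripper_force: 0.0
t: 1.35
ee_pos: [0.4418, 0.0211, 0.2313]
tcp_rot: [0.0, 0.977, 0.211, 0.0]
contact_force: [0.7, -1.4, 0.9]
opening: 0.0854
gripper_force: 0.0
[[0.4459 0.1782]
 [0.4639 0.1546]
 [0.49   0.1428]
 [0.5195 0.1467]
 [0.451  0.2132]
 [0.4654 0.1674]]
[ 0.49848213  0.19905469  0.05655032 -3.28575585] -188.25994284810523 [ 0.0001 -0.0001 -0.0004  0.0001  0.0004  0.0002 -0.0001 -0.0002]
163.3784247203511 0.0495405236758788
-136.26536513573237 0.045785016030513166
```

```bash
python3 -m jog '{"slide":[[4.15,-4.6,0],[4.15,-4.6,0],[4.15,-4.6,0],[0,0,0],[0,0,0]],"delta_rot":[[0,0,0],[0,0,0],[0,0,0],[0,0,-0.168],[0,0,-0.168]],"hand":[-1,-1,-1,-1,-1]}'
python3 - <<'E'
from h import *
import cv2
s=manip.read_state();print(s['ee_pos'],s['tcp_rot'],s['joints'])
cv2.imwrite('pics/w1.png',manip.grab_frame('wrist'))
E
```

```text
t: 1.98
ee_pos: [0.4974, 0.1974, 0.2307]
tcp_rot: [-0.0, 0.927, 0.376, -0.001]
contact_force: [-0.4, -1.1, 0.0]
opening: 0.0855
gripper_force: 0.0
[0.49744411 0.19743166 0.23066412] [-9.01135113e-05  9.26820394e-01  3.75504349e-01 -6.57697821e-04] [ 1.68965418e-01  4.08341272e-01  1.65751321e+00 -1.20206206e-04
  1.07706163e+00  9.69936834e-01]
```

View pics/w1.png

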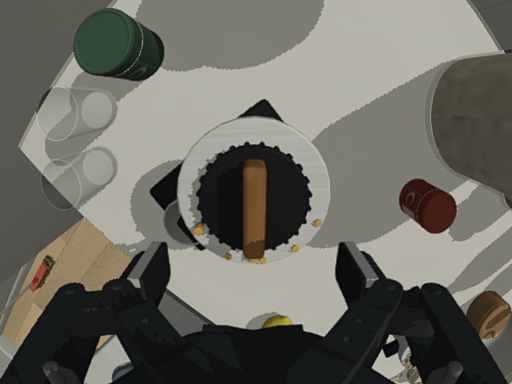

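The wrist view shows the fin upright at column 255, centred between the fingers and aligned with them. I'll go down and close.

```bash
python3 -m jog '{"slide":[[0.2,0,2],[0,0,2],[0,0,2],[0,0,0],[0,0,0]],"delta_rot":[[0,0,0],[0,0,0],[0,0,0],[0,0,0],[0,0,0]],"hand":[-1,-1,-1,0.5,1]}'
python3 -m jog '{"slide":[[0,0,0],[0,0,0],[0,0,0],[0,0,0],[0,0,0]],"delta_rot":[[0,0,0],[0,0,0],[0,0,0],[0,0,0],[0,0,0]],"hand":[1,1,1,1,1]}'
```

```text
t: 2.65
ee_pos: [0.4997, 0.1975, 0.1717]
tcp_rot: [0.0, 0.929, 0.371, 0.0]
contact_force: [0.2, -0.5, 0.6]
opening: 0.0515
gripper_force: 0.0
t: 3.28
ee_pos: [0.4995, 0.1981, 0.1723]
tcp_rot: [-0.0, 0.928, 0.372, 0.001]
contact_force: [-2.0, 1.2, 5.9]
opening: 0.014
gripper_force: 59.7
```

```bash
python3 -m jog '{"slide":[[0,0,0],[0,0,0],[0,0,0],[0,0,0],[0,0,0]],"delta_rot":[[0,0,0.15],[0,0,0.15],[0,0,0.15],[0,0,0.15],[0,0,0.15]],"hand":[1,1,1,1,1]}'
python3 - <<'E'
from h import *
s=manip.read_state();q=s['tcp_rot'];print(s['torque'],np.degrees(2*np.arctan2(q[2],q[1])))
E
python3 -m jog '{"slide":[[0,0,0],[0,0,0],[0,0,0],[0,0,0],[0,0,0]],"delta_rot":[[0,0,0.05],[0,0,0.04],[0,0,0.02],[0,0,0.0],[0,0,0.0]],"hand":[1,1,1,1,1]}'
python3 - <<'E'
from h import *
s=manip.read_state();q=s['tcp_rot'];print(s['torque'],np.degrees(2*np.arctan2(q[2],q[1])))
E
```

```text
t: 3.9
ee_pos: [0.4991, 0.1989, 0.1723]
tcp_rot: [-0.001, 1.0, 0.004, 0.0]
contact_force: [-2.6, 4.7, 5.7]
opening: 0.0138
gripper_force: 59.8
[0.61718781 0.36441296 0.17792081] 0.40151715524822656
t: 4.53
ee_pos: [0.4991, 0.199, 0.1723]
tcp_rot: [-0.001, 0.999, -0.049, 0.0]
contact_force: [-2.0, 4.8, 5.9]
opening: 0.0138
gripper_force: 59.8
[ 0.60827201  0.41214201 -0.04797255] -5.649087919555552
```

```bash
cat > t.py <<'E'
from h import *
s=manip.read_state();q=s['tcp_rot'];print(s['torque'].round(3) if hasattr(s['torque'],'round') else s['torque'],np.degrees(2*np.arctan2(q[2],q[1])))
E
python3 -m jog '{"slide":[[0,0,0],[0,0,0],[0,0,0],[0,0,0],[0,0,0]],"delta_rot":[[0,0,0.01],[0,0,0.01],[0,0,0.01],[0,0,0.01],[0,0,0.01]],"hand":[1,1,1,1,1]}' | tail -3; python3 t.py
python3 -m jog '{"slide":[[0,0,0],[0,0,0],[0,0,0],[0,0,0],[0,0,0]],"delta_rot":[[0,0,0.01],[0,0,0.01],[0,0,0.01],[0,0,0.01],[0,0,0.01]],"hand":[1,1,1,1,1]}' | tail -3; python3 t.py
```

```text
contact_force: [-2.0, 4.7, 6.8]
opening: 0.0141
gripper_force: 59.8
[0.653 0.382 0.099] -8.509267127021001
contact_force: [-3.4, 5.7, 6.1]
opening: 0.014
gripper_force: 67.7
[0.824 0.442 1.588] -11.008556549135905
```

```bash
for i in 1 ; do python3 -m jog '{"slide":[[0,0,0],[0,0,0],[0,0,0],[0,0,0],[0,0,0]],"delta_rot":[[0,0,-0.01],[0,0,0],[0,0,0],[0,0,0],[0,0,0]],"hand":[1,1,1,1,1]}' | tail -2; python3 t.py; done
python3 -m jog '{"slide":[[0,0,0],[0,0,0],[0,0,0],[0,0,0],[0,0,0]],"delta_rot":[[0,0,-0.01],[0,0,0],[0,0,0],[0,0,0],[0,0,0]],"hand":[1,1,1,1,1]}' | tail -2; python3 t.py
python3 - <<'E'
from h import *
import cv2
a=cv2.resize(manip.grab_frame('wrist')[120:330,150:400],None,fx=2.8,fy=2.8)
b=cv2.imwrite('pics/w2.png',a)
E
```

```text
opening: 0.0138
gripper_force: 64.0
[0.836 0.458 1.28 ] -10.45091678328339
opening: 0.0139
gripper_force: 61.7
[0.777 0.436 1.025] -9.945263979084501
```

View pics/w2.png

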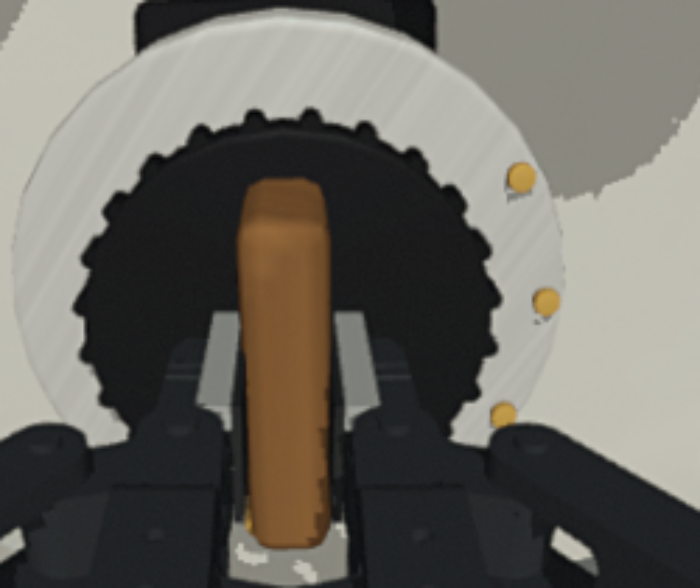

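The pads hold the fin squarely, the brass post is at (248,523) beside the fin's nose end, and the torque rose past 1.5 N m. So the ring was on its stop, at a tool yaw of about −8.2°. Now the 60° back-off.

```bash
python3 -m jog '{"slide":[[0,0,0],[0,0,0],[0,0,0],[0,0,0],[0,0,0]],"delta_rot":[[0,0,-0.17],[0,0,-0.17],[0,0,-0.17],[0,0,-0.17],[0,0,-0.17]],"hand":[1,1,1,1,1]}' | tail -2; python3 t.py
python3 -m jog '{"slide":[[0,0,0],[0,0,0],[0,0,0],[0,0,0],[0,0,0]],"delta_rot":[[0,0,-0.1],[0,0,-0.09],[0,0,0],[0,0,0],[0,0,0]],"hand":[1,1,1,1,1]}' | tail -6; python3 t.py
```

```text
opening: 0.0135
gripper_force: 59.7
[ 0.173  0.272 -0.141] 38.77547420301643
t: 8.32
ee_pos: [0.4996, 0.198, 0.1723]
tcp_rot: [-0.0, 0.909, 0.418, 0.001]
contact_force: [-1.0, 0.3, 5.7]
opening: 0.0139
gripper_force: 59.7
[0.191 0.28  0.093] 49.40139526227041
```

Another 2.5° is needed (0.044 rad).

```bash
python3 -m jog '{"slide":[[0,0,0],[0,0,0],[0,0,0],[0,0,0],[0,0,0]],"delta_rot":[[0,0,-0.025],[0,0,-0.019],[0,0,0],[0,0,0],[0,0,0]],"hand":[1,1,1,1,1]}' | tail -2; python3 t.py; python3 t.py
```

```text
opening: 0.014
gripper_force: 59.7
[0.206 0.336 0.04 ] 51.89949639608146
[0.206 0.336 0.04 ] 51.89949639608146
```

Release, rise and look.

```bash
python3 -m jog '{"slide":[[0,0,0],[0,0,0],[0,0,0],[0,0,0],[0,0,0]],"delta_rot":[[0,0,0],[0,0,0],[0,0,0],[0,0,0],[0,0,0]],"hand":[-1,-1,-1,-1,-1]}'
python3 -m jog '{"slide":[[0,0,-2],[0,0,-4],[0,0,-4],[0,0,0],[0,0,0]],"delta_rot":[[0,0,0],[0,0,0],[0,0,0],[0,0,0],[0,0,0]],"hand":[-1,-1,-1,-1,-1]}'
python3 - <<'E'
from h import *
import cv2
s=manip.read_state();print(s['t'],s['ee_pos'],s['tcp_rot'])
a=manip.grab_frame('wrist');cv2.imwrite('pics/w3f.png',a)
cv2.imwrite('pics/w3.png',cv2.resize(a[100:300,140:380],None,fx=3,fy=3))
E
```

```text
t: 9.57
ee_pos: [0.4994, 0.1976, 0.1712]
tcp_rot: [-0.0, 0.899, 0.438, -0.0]
contact_force: [-0.2, 0.7, -0.3]
opening: 0.0853
gripper_force: 0.0
t: 10.2
ee_pos: [0.4988, 0.1975, 0.2708]
tcp_rot: [-0.0, 0.899, 0.438, -0.001]
contact_force: [-0.9, 0.1, 0.4]
opening: 0.0858
gripper_force: 0.0
10.2 [0.49877101 0.19749833 0.27081809] [-1.29069861e-04  8.99165683e-01  4.37608048e-01 -5.03318883e-04]
```

View pics/w3.png

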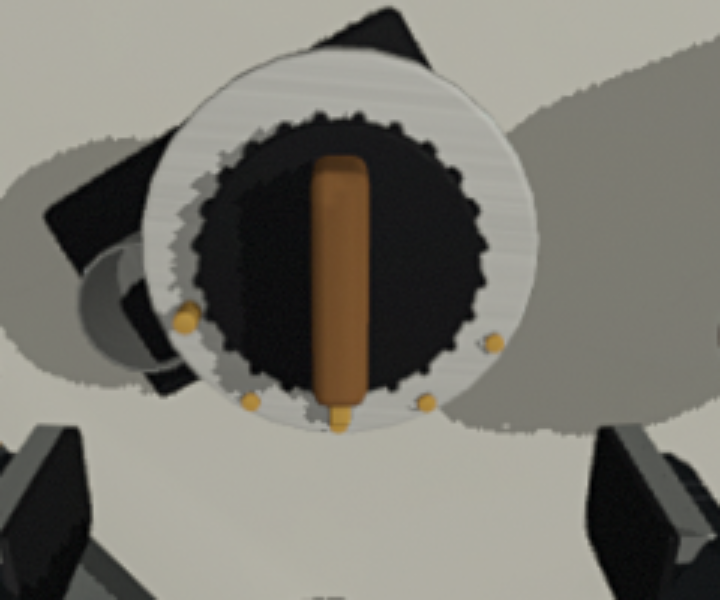

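The nose at (340,418) sits on the second dot at (339,427), midway between dots 1 (251,402) and 3 (427,403). The gripper is clear, so I'm handing in.

```bash
python3 -c "
from cell import manip
print(manip.job_done())"
```

```text
the job is handed in; nothing more can be done
None
```

The coffee grinder's ring was turned clockwise to its stop, then backed off two clicks, so its nose now points at the second dot; the gripper has let go, the spice grinder was not touched, and the job was handed in at about 10 s.

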